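# Raise the lid of the model-car case at a collectors' stall

## Robot

A 7-joint arm with a two-finger parallel gripper is mounted at the origin on the work surface. World frame = base frame: x ahead of the robot, y to its left, z up, the work surface at z = 0. Lengths are in m, angles in rad, forces in N, time in s.
With the tool pointing down it reaches from about 0.425 to 0.875 m from the base axis. Payload 8.4 kg.
Tool frame: the origin (TCP) lies midway between the tips of the shut fingers; the grasp point (between the pads) lies 19 mm behind it; y points along the fingers, x is the direction in which the jaws open and shut, and the axes are right-handed (so a half turn about y gives the same grasp; the last joint's range is limited). The gripper opens to 85 mm and grips with 20 to 120 N. Pads are 22 mm wide; open, the fingers measure 114 mm over their backs; the gripper's body (76 mm by 85 mm) begins 54 mm behind the grasp point. The pads swing forward as they close: fully open they stand 13 mm farther back than shut.
Start: joints at [1.211, 0.333, 0.04, 1.465, -0.013, 1.343, -0.059], TCP at [0.168, -0.628, 0.231] pointing down, gripper open.
Joint ranges: [-2.58, 2.58], [-0.38, 2.09], [-1.3, 1.39], [0.25, 2.4], [-1.5, 4.64], [0.08, 2.09], [-2.65, 2.65]. Speed limits (rad/s): [2.22, 2.22, 2.79, 2.79, 3.14, 3.14, 3.14].

## Interface

Orientations are given as a unit quaternion [w, x, y, z].
In Python, from plant import bot gives the robot as it stands.
- The arm moves only by the tool move_arm, never from a script. Its argument "motion" is a list of rows, each a list of 7 numbers: the closure, from -1 (fully open) to 1 (shut), then the shift along the world's x, y, z in cm, then the turn, a rotation vector about the world's x, y, z in degrees. A call has exactly 8 rows; each row shifts and turns the commanded pose from where the row before left it; what a row does not reach is not made up. A row lasts 1/8 s, in which the tool goes at most 62.5 mm and 10.7 degrees, less where a joint would pass 70% of its speed; a pose out of reach is approached as far as the arm can. A call with a gripper value outside its range is refused whole. The fingers move at their own pace and stop on an object; "force" is the grip in N (left out, the last holds). Time passes only in rows, so rows that do not move let the fingers close, or fill a call up. It gives the time, the measured TCP pose, the force and the opening at its end, in the units of the state.
- bot.sense(): the state, without advancing time (a new reading comes with each control period).
- bot.get_image(name): name is "side" or "top" or "wrist"; returns a dict with "pixels" (420x560x3 uint8, red, green, blue), "depth" (420x560 float32, m along the optical axis (not along the pixel's ray), 0 where there is no reading), "K" (3x3 intrinsics, pixels), "k1" (the pictures are not rectified: a ray, as slopes to the right and down, at radius r is drawn at 1 + k1 r^2 times it, then the intrinsics apply), "R" (3x3) and "t" (3): a world point X has camera coordinates R X + t. Camera axes: x right, y down, z forward; pixel columns grow to the right and rows downward; lengths in m; the calibration is good to about 2 mm. A picture is of the moment at which its call begins.
- bot.sign_off(): hands the job in, once; it reports no verdict.
Trained networks look in a picture, given as the dict that the camera call returned (one of the last four; its "shot" number tells which), for a name from the list of things; names that differ only in an ending like _2 or _b are one class to them, and where a whole thing is asked for, a point or a joint stands for the part that bears it (a point fixed in the world has none). Each returns a list of dicts, best first, with "confidence" (0 to 1); they miss things now and then, are a little off and sometimes report something else, mostly with a low value. They report only what shows in the picture. A call takes as long as a camera call.
- bot.silhouettes(picture, label): "mask" (420x560 bool, what is visible of it).
- bot.place_of(picture, label): "centre" ([x, y, z] in m, in the coordinates of the camera as it stood for that picture, good to about 4 mm: a listed point, or the origin of a listed thing).
The state is a dict: "clock": time; "qpos": joint angles; "joint_vel": joint speeds; "joint_efforts": joint torques, N m; "position": TCP position; "tcp_rot": TCP orientation; "wrist_force": force on the tool from outside, world axes, zero at the start; "torque": the same for the moment, N m; "opening": finger opening in m.
Only numpy, scipy, OpenCV 4.12 (cv2) and the standard library are available. Lean on these libraries where they do the work, as an engineer would, in place of code of your own. Each camera call takes 0.05 s, during which the arm holds its last target.

## Task

A customer wants a look at the model cars: press the lever of the display case with the cars in it right down so that its lid stands fully up, keep it held up for a good three seconds, then let go so that the lid closes again. Keep the case of round badges shut, and do not shift the model truck parked on the counter.

Things in the scene. Friction and masses are not known exactly. Their poses are not given: they have to be found in the camera images.
- car_lever: steel lever at the front (robot side) of the case of six model cars. Origin: pivot, 60 mm above counter; at rest x points level into the case, z up. Slopes up to a flat rubber-topped paddle, 60 wide (y) x 40 mm; its top's middle is at (-0.090, 0, 0.022) at rest. After 33 mm it meets a hard stop (30 is enough). Takes 8 to 15 N throughout (damped: press at 50 mm/s or slower).
- car_lid_front (a point): middle of the front edge of the clear lid of the model-car case, on its top, 82 mm above the counter when shut; turns with the lid: z is square to the lid (upright when shut, leaning 0.72 rad when fully up). The lid is hinged at the rear and turns twice as far as the lever, up and away from it; shuts in about 0.5 s. Case: fixed aluminium tray 240 x 240 mm; the two cases may stand left or right.
- badge_lid_front (a point): the same point on the lid of the other case, alike in size and with its own like lever, but holding nine round badges; must stay shut.
- model_truck: loose flatbed model truck, 110 mm long, 50 mm wide, 50 mm high, white cab and wooden bed, parked on the counter about midway between the two levers; origin under its middle, x along its length towards the rear, z up.

How it is judged:
On the way:
1. the lid of the car case is held up (more than 0.55 rad) for 2.5 s, with the hand on its lever (angle between car_lid_front's own z axis and vertical above 0.55 rad and contact force between any of the fingers, the arm and car_lever above 1 N), for 2.5 s.
At the end, for the whole second after the job is handed in: the lid of the car case is shut again (below 0.05 rad), the badge case is shut (below 0.05 rad) and the model truck stands within 20 mm of where it was (angle between each of car_lid_front, badge_lid_front's own z axis and vertical below 0.05 rad and distance of model_truck from where it was at the start of the episode below 0.02 m); the robot touches nothing.
It fails at once if the badge case was opened (lid above 0.1 rad) (angle between badge_lid_front's own z axis and vertical above 0.1 rad).
It fails at once if the model truck was shifted by more than 20 mm (distance of model_truck from where it was at the start of the episode above 0.02 m).
It also fails if it takes over 38 s, if anything falls off the work surface, if the arm or the gripper's body presses on something with over 40 N, if the wrist force passes 120 N, or if a joint passes its speed limit or range.

## Working session

There is one attempt and no reset: what is moved stays moved. The work goes in short steps, Python scripts to look and compute and a tool call to move; the robot and the scene stay as the last step left them, time stands still between calls to the robot, and variables do not carry over. Pictures are saved under pics/ and viewed, and the job is handed in when it is done.

Besides the shell and the picture viewer there is one more tool, called after "Call:" as name(argument=value, ...), one argument or row to a line, values as JSON. move_arm: Moves the arm, as the interface text tells. Its arguments: {"type":"object","properties":{"motion":{"type":"array","items":{"type":"array","items":{"type":"number"}}},"force":{"type":"number"}},"required":["motion"]}

```bash
mkdir -p pics; ls; cat > h.py <<'E'
from plant import bot
import numpy as np, cv2
def w(p,c): return np.array(p['R']).T@(np.array(c)-np.array(p['t']))
def save(p,n): cv2.imwrite('pics/'+n,cv2.cvtColor(p['pixels'],cv2.COLOR_RGB2BGR))
E
python3 - <<'E'
from h import *
s=bot.sense(); print({k:np.round(v,3) for k,v in s.items()})
for n in ('top','side'):
    p=bot.get_image(n); save(p,n+'1.png')
    for l in ('car_lever','car_lid_front','badge_lid_front','model_truck'):
        for d in bot.place_of(p,l)[:3]: print(n,l,round(d['confidence'],2),np.round(w(p,d['centre']),3))
E
```

```text
pics
{'clock': np.float64(0.0), 'qpos': array([ 1.211,  0.334,  0.04 ,  1.466, -0.013,  1.343, -0.058]), 'joint_vel': array([-0.001,  0.   , -0.001, -0.   , -0.001, -0.001, -0.001]), 'joint_efforts': array([-1.0000e-03, -6.5856e+01,  1.3650e+00, -4.0556e+01,  1.7000e-02,
        1.3000e-02, -0.0000e+00]), 'position': array([ 0.167, -0.628,  0.23 ]), 'tcp_rot': array([ 0.561, -0.56 ,  0.431, -0.43 ]), 'wrist_force': array([-0.45 ,  0.254, -0.026]), 'torque': array([-0.009, -0.016,  0.02 ]), 'opening': np.float64(0.086)}
top car_lever 0.92 [0.519 0.198 0.061]
top car_lid_front 0.87 [0.533 0.194 0.077]
top badge_lid_front 0.95 [ 0.554 -0.224  0.083]
top badge_lid_front 0.62 [ 0.397  0.001 -0.004]
top model_truck 0.96 [ 0.397 -0.002 -0.002]
side car_lever 0.69 [0.516 0.199 0.057]
side car_lid_front 0.73 [0.527 0.199 0.083]
side badge_lid_front 0.62 [ 0.555 -0.225  0.086]
side model_truck 0.9 [ 0.402  0.006 -0.002]
```

View pics/top1.png

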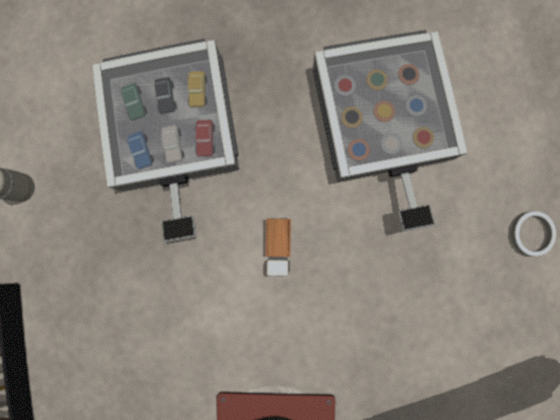

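View pics/side1.png

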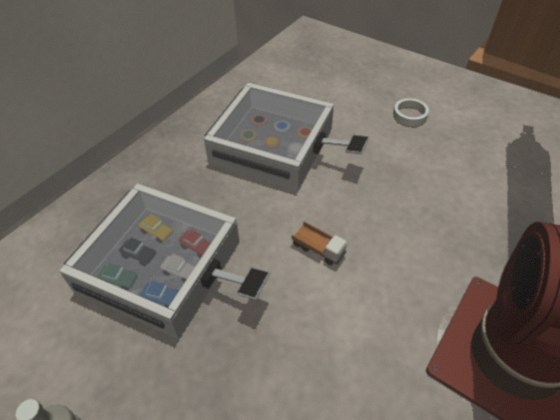

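```bash
python3 - <<'E'
from h import *
p=bot.get_image('top')
m=bot.silhouettes(p,'car_lever')
print([ (round(d['confidence'],2),d['mask'].sum()) for d in m])
m=m[0]['mask']
v,u=np.nonzero(m&(p['depth']>0)); z=p['depth'][v,u]
K=p['K'];D=np.array([p['k1'],0,0,0.]);
r=cv2.undistortPoints(np.stack([u,v],1).astype(np.float64)[:,None],K,D,None,None)[:,0]
P=np.c_[r*z[:,None],z]; W=(P-p['t'])@np.array(p['R'])
print(p['k1'],u.min(),u.max(),v.min(),v.max())
print(np.round(np.percentile(W,[1,5,25,50,75,95,99],axis=0),3))
# paddle: bin by x
for a in np.arange(.38,.56,.01):
    s=W[(W[:,0]>=a)&(W[:,0]<a+.01)]
    if len(s)>3: print(round(a,2),len(s),np.round([s[:,1].min(),s[:,1].max(),np.median(s[:,2])],3))
E
```

```text
[(0.77, np.int64(1017))]
-0.1481990459805485 162 195 183 241
[[ 0.41   0.149 -0.   ]
 [ 0.413  0.153  0.066]
 [ 0.425  0.17   0.075]
 [ 0.439  0.184  0.081]
 [ 0.458  0.192  0.084]
 [ 0.504  0.203  0.087]
 [ 0.513  0.208  0.088]]
0.4 14 [0.189 0.203 0.083]
0.41 155 [0.148 0.206 0.085]
0.42 178 [0.147 0.208 0.084]
0.43 191 [0.149 0.209 0.082]
0.44 148 [0.151 0.21  0.08 ]
0.45 85 [0.152 0.209 0.078]
0.46 40 [0.177 0.191 0.075]
0.47 50 [0.179 0.194 0.073]
0.48 42 [0.18  0.196 0.071]
0.49 43 [0.183 0.213 0.069]
0.5 49 [0.185 0.217 0.066]
0.51 21 [0.187 0.201 0.065]
```

The car case is on the left: lever pivot at about px (175,183), paddle at (178,230), which is world (0.435, 0.178, 0.082). The badge case is on the right and the truck is at px (278,247). I'll move over with the fingers shut, arcing around the base. The jaw direction already lines up with the paddle's width.

Call:
move_arm(
  motion=[
    [1,3.5,2.8,0,0,0,0],
    [1,3.5,2.8,0,0,0,0],
    [1,3.5,2.8,0,0,0,0],
    [1,3.5,2.8,0,0,0,0],
    [1,3.5,2.8,0,0,0,0],
    [1,3.5,2.8,0,0,0,0],
    [1,3.5,2.8,0,0,0,0],
    [1,3.5,2.8,0,0,0,0],
  ],
  force=40,
)

```text
clock: 1.6
position: [0.4486, -0.4031, 0.2315]
tcp_rot: [-0.561, 0.561, -0.431, 0.431]
wrist_force: [0.6, -0.3, 0.8]
opening: 0.0001
```

Call:
move_arm(
  motion=[
    [1,0.5,4,0,0,0,0],
    [1,0.5,4,0,0,0,0],
    [1,0.5,4,0,0,0,0],
    [1,0.5,4,0,0,0,0],
    [1,0,4,0,0,0,0],
    [1,0,4,0,0,0,0],
    [1,0,4,0,0,0,0],
    [1,0,4,0,0,0,0],
  ],
)

```text
clock: 2.6
position: [0.4675, -0.0827, 0.2316]
tcp_rot: [0.561, -0.561, 0.431, -0.431]
wrist_force: [0.3, 0.4, 0.3]
opening: -0.0
```

Call:
move_arm(
  motion=[
    [1,0,4,0,0,0,0],
    [1,0,4,0,0,0,0],
    [1,0,4,0,0,0,0],
    [1,0,4,0,0,0,0],
    [1,-0.5,4,0,0,0,0],
    [1,-0.5,3,0,0,0,0],
    [1,-0.5,2,0,0,0,0],
    [1,0,0,0,0,0,0],
  ],
)

```text
clock: 3.6
position: [0.4522, 0.1674, 0.2315]
tcp_rot: [0.562, -0.561, 0.43, -0.43]
wrist_force: [0.5, -0.5, -0.6]
opening: -0.0001
```

Call:
move_arm(
  motion=[
    [1,-0.9,0.5,-1,0,0,0],
    [1,-1,0.6,-2.5,0,0,0],
    [1,0,0,-2.5,0,0,0],
    [1,0,0,-2.5,0,0,0],
    [1,0,0,-2,0,0,0],
    [1,0,0,-1.5,0,0,0],
    [1,0,0,-1,0,0,0],
    [1,0,0,0,0,0,0],
  ],
)

```text
clock: 4.6
position: [0.4332, 0.1768, 0.1008]
tcp_rot: [-0.56, 0.561, -0.431, 0.431]
wrist_force: [-0.6, -0.2, 0.7]
opening: 0.0
```

```bash
python3 - <<'E'
from h import *
p=bot.get_image('side'); save(p,'side2.png')
s=bot.sense(); print(s['position'],s['qpos'],s['wrist_force'])
E
```

```text
[0.43362144 0.17700241 0.10141712] [ 0.18833715  0.13793009 -0.70558563  2.01831611  0.10460572  1.02046413
 -1.87749558] [ 1.02115822 -0.1335598  -0.2415341 ]
```

View pics/side2.png

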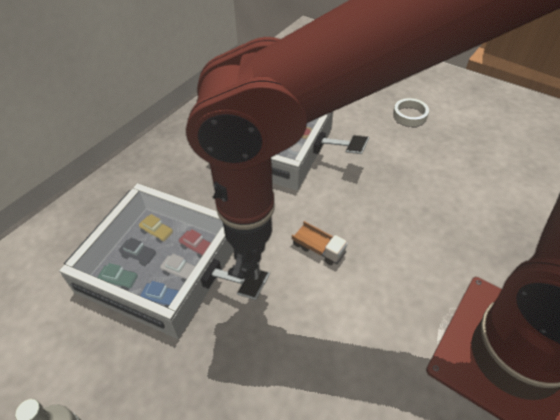

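The closed fingertips are above the paddle at px (250,280), with the truck and badge lever clear. Now I'll press slowly.

Call:
move_arm(
  motion=[
    [1,0,0,-0.8,0,0,0],
    [1,0,0,-0.5,0,0,0],
    [1,0,0,-0.5,0,0,0],
    [1,0,0,-0.5,0,0,0],
    [1,0,0,-0.5,0,0,0],
    [1,0,0,-0.5,0,0,0],
    [1,0,0,-0.5,0,0,0],
    [1,0,0,-0.5,0,0,0],
  ],
)

```text
clock: 5.65
position: [0.4323, 0.1769, 0.0584]
tcp_rot: [-0.56, 0.562, -0.431, 0.43]
wrist_force: [-10.0, -2.2, 14.5]
opening: 0.0
```

Call:
move_arm(
  motion=[
    [1,0,0,-0.4,0,0,0],
    [1,0,0,-0.3,0,0,0],
    [1,0,0,0,0,0,0],
    [1,0,0,0,0,0,0],
    [1,0,0,0,0,0,0],
    [1,0,0,0,0,0,0],
    [1,0,0,0,0,0,0],
    [1,0,0,0,0,0,0],
  ],
)

```text
clock: 6.65
position: [0.4327, 0.1769, 0.0513]
tcp_rot: [-0.56, 0.561, -0.431, 0.43]
wrist_force: [-6.4, -2.1, 8.6]
opening: 0.0002
```

```bash
python3 - <<'E'
from h import *
p=bot.get_image('side'); save(p,'side3.png')
s=bot.sense(); print(s['position'],s['wrist_force'])
for d in bot.place_of(p,'car_lid_front'): print(round(d['confidence'],2),np.round(w(p,d['centre']),3))
E
```

```text
[0.43267609 0.17693529 0.05127747] [-4.71224194 -1.09906918  7.25462735]
0.59 [0.587 0.211 0.229]
```

View pics/side3.png

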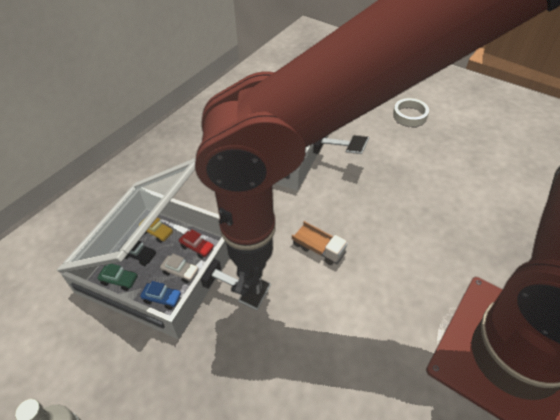

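The lid is up with its front edge about 147 mm higher, roughly 0.66 rad. I'll press a bit more, to the stop, and hold for over 3 s.

Call:
move_arm(
  motion=[
    [1,0,0,-0.2,0,0,0],
    [1,0,0,-0.1,0,0,0],
    [1,0,0,0,0,0,0],
    [1,0,0,0,0,0,0],
    [1,0,0,0,0,0,0],
    [1,0,0,0,0,0,0],
    [1,0,0,0,0,0,0],
    [1,0,0,0,0,0,0],
  ],
)

```text
clock: 7.75
position: [0.4329, 0.177, 0.0494]
tcp_rot: [-0.56, 0.561, -0.431, 0.431]
wrist_force: [-12.1, -3.6, 24.5]
opening: 0.0001
```

```bash
python3 - <<'E'
from h import *
p=bot.get_image('side')
for d in bot.place_of(p,'car_lid_front'): print(round(d['confidence'],2),np.round(w(p,d['centre']),3))
E
```

```text
0.92 [0.59  0.213 0.237]
```

Call:
move_arm(
  motion=[
    [1,0,0,0,0,0,0],
    [1,0,0,0,0,0,0],
    [1,0,0,0,0,0,0],
    [1,0,0,0,0,0,0],
    [1,0,0,0,0,0,0],
    [1,0,0,0,0,0,0],
    [1,0,0,0,0,0,0],
    [1,0,0,0,0,0,0],
  ],
)

```text
clock: 8.85
position: [0.4329, 0.177, 0.0494]
tcp_rot: [-0.56, 0.561, -0.431, 0.431]
wrist_force: [-11.9, -4.7, 25.1]
opening: 0.0002
```

Call:
move_arm(
  motion=[
    [1,0,0,0,0,0,0],
    [1,0,0,0,0,0,0],
    [1,0,0,0,0,0,0],
    [1,0,0,0,0,0,0],
    [1,0,0,0,0,0,0],
    [1,0,0,0,0,0,0],
    [1,0,0,0,0,0,0],
    [1,0,0,0,0,0,0],
  ],
)

```text
clock: 9.85
position: [0.4329, 0.177, 0.0493]
tcp_rot: [-0.56, 0.561, -0.431, 0.431]
wrist_force: [-10.6, -4.9, 25.6]
opening: -0.0002
```

Call:
move_arm(
  motion=[
    [1,0,0,0,0,0,0],
    [1,0,0,0,0,0,0],
    [1,0,0,0,0,0,0],
    [1,0,0,0,0,0,0],
    [1,0,0,0,0,0,0],
    [1,0,0,0,0,0,0],
    [1,0,0,0,0,0,0],
    [1,0,0,0,0,0,0],
  ],
)

```text
clock: 10.85
position: [0.4329, 0.177, 0.0493]
tcp_rot: [-0.56, 0.561, -0.431, 0.431]
wrist_force: [-11.6, -3.7, 24.8]
opening: 0.0
```

Call:
move_arm(
  motion=[
    [1,0,0,0,0,0,0],
    [1,0,0,0,0,0,0],
    [1,0,0,0,0,0,0],
    [1,0,0,0,0,0,0],
    [1,0,0,0,0,0,0],
    [1,0,0,0,0,0,0],
    [1,0,0,0,0,0,0],
    [1,0,0,0,0,0,0],
  ],
)

```text
clock: 11.85
position: [0.4329, 0.177, 0.0493]
tcp_rot: [-0.56, 0.561, -0.431, 0.431]
wrist_force: [-11.5, -4.4, 24.4]
opening: 0.0002
```

It reached the stop at 25 N, with the lid at about 0.70 rad. Held about 5 s. Now I'll release straight up, starting slowly.

Call:
move_arm(
  motion=[
    [1,0,0,0.6,0,0,0],
    [1,0,0,0.8,0,0,0],
    [1,0,0,0.8,0,0,0],
    [1,0,0,0.8,0,0,0],
    [1,0,0,1,0,0,0],
    [1,0,0,2,0,0,0],
    [1,0,0,3,0,0,0],
    [1,0,0,3,0,0,0],
  ],
)

```text
clock: 12.85
position: [0.4331, 0.1769, 0.1694]
tcp_rot: [-0.561, 0.561, -0.431, 0.431]
wrist_force: [0.3, -0.3, -0.8]
opening: 0.0
```

Call:
move_arm(
  motion=[
    [1,0,0,2,0,0,0],
    [1,0,0,2,0,0,0],
    [1,0,0,0,0,0,0],
    [1,0,0,0,0,0,0],
    [1,0,0,0,0,0,0],
    [1,0,0,0,0,0,0],
    [1,0,0,0,0,0,0],
    [1,0,0,0,0,0,0],
  ],
)

```text
clock: 13.85
position: [0.4336, 0.177, 0.2082]
tcp_rot: [-0.561, 0.561, -0.431, 0.431]
wrist_force: [-0.1, 0.3, -1.0]
opening: -0.0003
```

```bash
python3 - <<'E'
from h import *
print(bot.sense()['wrist_force'])
for n in ('top','side'):
    p=bot.get_image(n); save(p,n+'4.png')
    for l in ('car_lever','car_lid_front','badge_lid_front','model_truck'):
        for d in bot.place_of(p,l)[:2]: print(n,l,round(d['confidence'],2),np.round(w(p,d['centre']),3))
E
```

```text
[-0.11513998  0.28509082 -0.99018794]
top car_lever 0.91 [0.517 0.196 0.061]
top car_lever 0.22 [ 0.555 -0.225  0.082]
top car_lid_front 0.68 [0.53  0.193 0.081]
top badge_lid_front 0.87 [ 0.555 -0.225  0.079]
top model_truck 0.86 [ 0.398 -0.002  0.   ]
side car_lever 0.75 [0.522 0.198 0.063]
side car_lid_front 0.84 [0.529 0.2   0.083]
side badge_lid_front 0.88 [ 0.554 -0.229  0.082]
side model_truck 0.73 [ 0.401  0.004 -0.004]
```

View pics/side4.png

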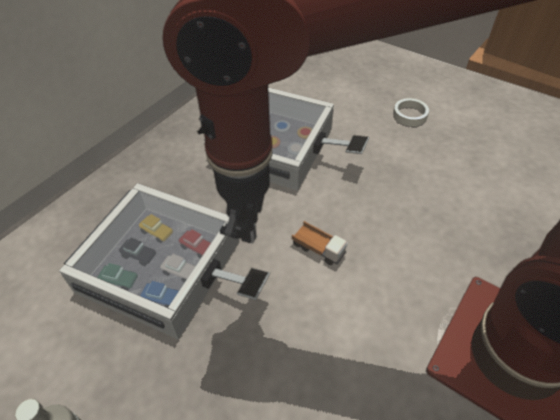

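The car lid is shut (front edge near px 225,235), the badge lid is shut, the truck at (318,242) hasn't moved and the arm is clear.

```bash
python3 -c "
from plant import bot
print(bot.sign_off())"
```

```text
the job is handed in; nothing more can be done
None
```

I pressed the car case's lever down to its hard stop with the closed fingers and held the lid up for about 5 s. I then let go straight up and handed the job in at about 14 s of the 38 s allowed.

- **Lid held up:** it stood at about 0.66–0.70 rad, estimated from its front edge rising 147–155 mm. The steady wrist force at the stop was about 25 N upward.
- **After release:** the car lid front was back at 81–83 mm (82 mm when shut), and the badge lid front was at 79–82 mm, so both are shut.
- **Truck:** its position was within about 2 mm of the first measurement from each camera, which is within the networks' error.
- **Robot:** the tool tip was clear at z = 0.21 m, with the wrist force near zero.

No check failed. The networks gave one spurious low-confidence report (0.22) of the car lever at the badge case, which I ignored. Sign-off gives no verdict.

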